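# Wedge up a hinged circuit-board carrier and hold it

## Robot

A 7-joint arm with a two-finger parallel gripper is mounted at the origin on the work surface. World frame = base frame: x ahead of the robot, y to its left, z up, the work surface at z = 0. Lengths are in m, angles in rad, forces in N, time in s.
With the tool pointing down it reaches from about 0.4 to 0.9 m from the base axis. Payload 5.6 kg.
Tool frame: the origin (TCP) lies on the front face of the gripper's body, between the roots of the fingers; the fingertips stand 88 mm ahead of it and the grasp point (between the pads) lies 69 mm ahead of it; z points along the fingers, y is the line along which they close (so a half turn about z gives the same grasp; the last joint's range is limited). The gripper opens to 92 mm and grips with 3 to 60 N. Pads are 20 mm wide; open, the fingers measure 128 mm over their backs; the gripper's body (75 mm by 189 mm) begins 69 mm behind the grasp point.
Start: joints at [1.081, 0.468, -0.012, 1.603, 0.006, 1.071, -0.056], TCP at [0.281, -0.586, 0.303] pointing down, gripper open.
Joint ranges: [-2.53, 2.53], [-0.31, 2.02], [-1.57, 1.55], [0.28, 2.44], [-1.29, 4.43], [0.15, 1.84], [-2.92, 2.92]. Speed limits (rad/s): [2.57, 2.57, 3.14, 3.14, 3.14, 3.14, 3.14].

## Interface

Orientations are given as a 3x3 rotation matrix whose columns are the frame's x, y, z axes.
In Python, from station import arm gives the robot as it stands.
- The arm moves only by the tool drive_tool, never from a script. Its argument "deltas" is a list of rows, each a list of 3 entries, a list of its own where there are three numbers: the turn, a rotation vector about the tool's x, y, z in degrees, then the shift along the tool's x, y, z in cm, then the gripper command: -1 is fully open, 1 is shut, values between are in proportion. A call has 1 to 10 rows; each row is the pose to reach, as a shift and turn from the pose commanded when the call began, along the tool's axes at that moment; what a row does not reach only later rows make up. A row lasts 1/8 s, in which the tool goes at most 62.5 mm and 10.7 degrees, less where a joint would pass 70% of its speed; a pose out of reach is approached as far as the arm can. A call with a gripper value outside its range is refused whole. The fingers move at their own pace and stop on an object; the grip force is fixed at half the most. Time passes only in rows, so rows that repeat a pose let the fingers close. It gives the time, the measured TCP pose, the force, the opening and the grip force at its end, in the units of the state.
- arm.get_obs(): the state, without advancing time (a new reading comes with each control period).
- arm.read_camera(name): name is "scene" or "top"; returns the picture (384x512x3 uint8, red, green, blue); there is no depth.
- arm.get_calibration(name): a dict with "K" (3x3 intrinsics, pixels), "k1" (the pictures are not rectified: a ray, as slopes to the right and down, at radius r is drawn at 1 + k1 r^2 times it, then the intrinsics apply), "pose" (4x4, takes a point from camera to world coordinates). Camera axes: x right, y down, z forward; pixel columns grow to the right and rows downward; lengths in m; the calibration is good to about 2 mm. A picture is of the moment at which its call begins. get_calibration takes no time and is no camera call.
- arm.sign_off(): hands the job in; it is judged then, once.
The state is a dict: "t": time; "joints": joint angles; "qd": joint speeds; "effort": joint torques, N m; "position": TCP position; "tool_rot": TCP orientation; "ft_force": force on the tool from outside, world axes, zero at the start; "ft_torque": the same for the moment, N m; "gripper_width": finger opening in m; "gripper_force": force on a finger pad.
Only numpy, scipy, OpenCV 4.12 (cv2) and the standard library are available. Lean on these libraries where they do the work, as an engineer would, in place of code of your own. Each camera call takes 0.05 s, during which the arm holds its last target. There are 200 camera calls.

## Task

Pick up the tapered wedge by its block and set it flat on the bare front part of the fixture's metal base, nose towards the circuit-board carrier. Slide it along the base, straight in under the middle of the carrier's front bar, until the carrier just lifts: its front feet about 3 mm off the base. Finish while still gripping the wedge there, with only the wedge carrying the carrier; keep the gripper off the carrier and leave the other things on the bench alone.

Things in the scene. Friction and masses are not known exactly. Their poses are not given: they have to be found in the camera images.
- base: Fixed aluminium base plate of the fixture, 270 x 140 x 8 mm, on the mat; its top face is 8 mm above the mat. Origin: centre of the plate, on its underside, straight below the carrier's front bar. Its x axis points from the bare front half (x = -135 to -5 mm, where the wedge is set down) to the carrier (x = -4 to +126 mm), z up, y across.
- carrier: Carrier with a green circuit board, 126 mm along x and 116 mm wide, 0.45 to 0.85 kg, hinged freely on the base at its far end: it swings up at its front and falls back by its weight. Origin on the hinge, 122 mm beyond the base's origin along the base's x and 22 mm above the mat. Same axes as the base when down. At rest two rubber feet at its front (10 mm wide, centred 45 mm either side of the middle) stand on the base. Its top is at most 36 mm above the mat.
- front_bar (a point): Middle of the lower side of the carrier's front bar, a round steel bar of 8 mm diameter and 116 mm long along y. With the carrier down it is straight above the base's origin, 14 mm above the mat: a gap of 6 mm over the base's top, free for 80 mm between the feet. It rises as the feet lift, by the same amount.
- wedge: Grey plastic wedge, loose, 115 mm long, 30 mm wide, 0.12 kg, with a slippery sole and ramp that slide easily on metal (friction about 0.2). From its tip (+x end) the nose rises along 75 mm from 3 mm to 18 mm thick (1 mm per 5 mm, underside flat); behind it is a grip block 40 mm long, 30 mm wide, 36 mm high. Origin: middle of its length, on its underside; x points to the tip, z up. A plain spacer of the same outline, with a nose of even thickness, lies on the bench too.
- wedge_grip (a point): Centre of the wedge's grip block, 18 mm above the wedge's underside, 95 mm behind the tip; axes as the wedge. The block is gripped across its 30 mm width (y).
- wedge_tip (a point): Middle of the wedge's tip edge, at the level of its underside; axes as the wedge. With the wedge flat on the base the bar is touched when the tip is 15 mm past it, and 5 mm more lift it 1 mm.
- spacer_grip (a point): Bystander: centre of the grip block (40 x 30 x 36 mm) of the plain grey spacer, 115 mm long and 30 mm wide, whose nose is 18 mm thick all along. Not used. 18 mm above its underside, 95 mm behind the nose's end along x.
- spool: Bystander: white solder spool lying flat, 60 mm diameter, 24 mm high; origin at the centre of its underside.
- tape: Bystander: beige roll of tape lying flat, 72 mm outside and 54 mm inside diameter, 35 mm high; origin at the centre of its underside.
Things that resemble listed ones, but are neither listed nor needed, are in the scene too. Leave any blue or orange look-alike of the wedge alone.

How it is judged:
On the way, in this order (a step that is already met when the one before it is completed fails the run):
1. the gripped wedge stands flat on the base in front of the carrier, nose towards it, not yet under the bar (contact force between the fingers and wedge above 2 N and contact force between wedge and base above 0.2 N and y of wedge_tip in the frame of base between -0.025 and 0.025 m and angle between the x axis of wedge and the x axis of base, either way round below 0.2 rad and x of wedge_tip in the frame of base below 0 m and x of wedge in the frame of base below -0.05 m and z of wedge_tip in the frame of base below 0.0105 m and angle between wedge's own z axis and vertical below 0.06 rad), for 0.1 s.
2. the gripped wedge, on the base, has its tip under the bar (contact force between the fingers and wedge above 2 N and contact force between wedge and base above 0.2 N and x of wedge_tip in the frame of base above 0.008 m and z of wedge_tip in the frame of base below 0.0105 m and contact force between the fingers and carrier below 0.2 N), for 0.1 s.
At the end, for the whole second after the job is handed in: The wedge, gripped by the fingers (over 2 N) and resting on the base, points straight in (within 0.2 rad) under the middle of the front bar (within 25 mm) and alone carries the carrier, whose front feet are 1.5 to 5 mm off the base; all is still (contact force between the fingers and wedge above 2 N and contact force between wedge and base above 0.2 N and y of wedge_tip in the frame of base between -0.025 and 0.025 m and angle between the x axis of wedge and the x axis of base, either way round below 0.2 rad and z of front_bar in the frame of base between 0.0155 and 0.019 m and contact force between wedge and carrier above 0.5 N and contact force between each of the arm, the fingers and carrier below 0.2 N and x of wedge_tip in the frame of base above 0.015 m and z of wedge_tip in the frame of base below 0.011 m and linear speed of wedge below 0.01 m/s and angular speed of carrier below 0.05 rad/s); the arm keeps its last pose, push and grip.
It fails at once if the carrier's front is raised more than 9 mm (z of front_bar in the frame of base above 0.023 m).
It fails at once if the gripper or arm presses on the carrier (contact force between any of the fingers, the arm and carrier above 2 N).
It fails at once if the spacer, spool or tape is moved by more than 20 mm (distance of any of spacer_grip, spool, tape from where it was at the start of the episode above 0.02 m).
It also fails if it takes over 48 s, if anything falls off the work surface, if the arm or the gripper's body presses on something with over 40 N, if the wrist force passes 120 N, or if a joint passes its speed limit or range.

## Working session

There is one attempt and no reset: what is moved stays moved. The work goes in short steps, Python scripts to look and compute and a tool call to move; the robot and the scene stay as the last step left them, time stands still between calls to the robot, and variables do not carry over. Pictures are saved under pics/ and viewed, at most 10 in all, crops included, and the job is handed in when it is done.

Besides the shell and the picture viewer there is one more tool, called after ">>>" as a command line: name --argument value ..., lists and objects as JSON in quotes. drive_tool: Moves the arm, as the interface text tells. Its arguments: {"type":"object","properties":{"deltas":{"type":"array","items":{"type":"array"}}},"required":["deltas"]}

```bash
mkdir -p pics; cat > h.py <<'E'
import numpy as np, cv2
from station import arm
def ray(c,uv):
    C=arm.get_calibration(c);K=np.array(C['K']);P=np.array(C['pose']);uv=np.asarray(uv,float).reshape(1,1,2)
    s=cv2.undistortPoints(uv,K,np.array([C['k1'],0,0,0.]))[0,0]
    d=P[:3,:3]@[s[0],s[1],1.];return P[:3,3],d
def onz(c,uv,z):
    o,d=ray(c,uv);return (o+d*(z-o[2])/d[2])
def proj(c,p):
    C=arm.get_calibration(c);P=np.linalg.inv(np.array(C['pose']))
    q=cv2.projectPoints(np.asarray(p,float).reshape(-1,3),cv2.Rodrigues(P[:3,:3])[0],P[:3,3],np.array(C['K']),np.array([C['k1'],0,0,0.]))[0]
    return q.reshape(-1,2)
def save(c,n):
    i=arm.read_camera(c);cv2.imwrite(f'pics/{n}.png',i[:,:,::-1]);return i
E
python3 - <<'E'
from h import *
a=save('scene','s0');b=save('top','t0')
for c in('scene','top'):
    C=arm.get_calibration(c);print(c,np.round(C['pose'],3).tolist(),C['k1'],np.array(C['K']).tolist())
o=arm.get_obs();print(o['t'],o['position'],np.round(o['tool_rot'],3).tolist(),o['gripper_width'])
E
```

```text
scene [[0.343, 0.727, -0.594, 1.198], [0.939, -0.266, 0.216, -0.24], [-0.001, -0.632, -0.775, 0.966], [0.0, 0.0, 0.0, 1.0]] -0.09204980763099063 [[465.07343609902284, 0.0, 255.63658182596765], [0.0, 465.07343609902284, 190.4944698734847], [0.0, 0.0, 1.0]]
top [[-0.012, -0.987, 0.161, 0.306], [-1.0, 0.014, 0.01, 0.003], [-0.012, -0.161, -0.987, 1.373], [0.0, 0.0, 0.0, 1.0]] 0.04516304433346141 [[484.26946518450427, 0.0, 250.31162107026162], [0.0, 484.26946518450427, 192.58704590366264], [0.0, 0.0, 1.0]]
0.1 [ 0.28063972 -0.58587425  0.30183662] [[0.902, 0.432, -0.001], [0.432, -0.902, 0.001], [-0.0, -0.002, -1.0]] 0.09191570690160218
```

View pics/s0.png

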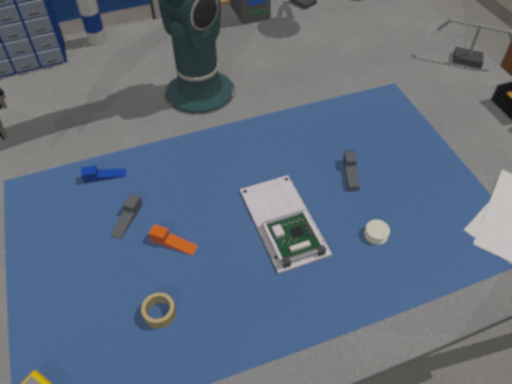

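View pics/t0.png

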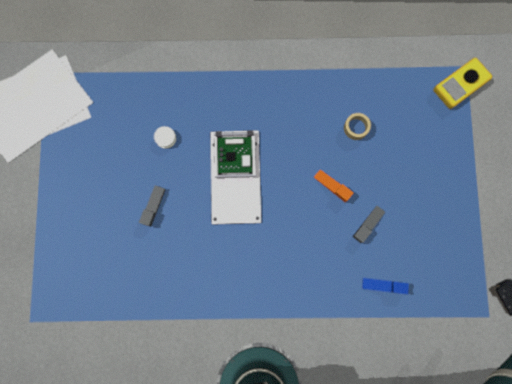

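The top view shows grey candidates A at (369,225) and B at (153,206). In the scene view these are A at (127,215) and B at (351,170). The blue (385,286) and orange (333,186) pieces are look-alikes to leave alone. The base is at top (236,177), with its bare part towards the robot. A crop will show which grey one tapers.

```bash
python3 - <<'E'
from h import *
s=cv2.imread('pics/s0.png');t=cv2.imread('pics/t0.png')
def cr(i,u,v,r=32):return cv2.resize(i[v-r:v+r,u-r:u+r],(384,288) if 0 else (300,300),interpolation=cv2.INTER_CUBIC)
m=np.vstack([np.hstack([cr(s,127,215),cr(s,351,170)]),np.hstack([cr(t,369,225),cr(t,153,206)])])
cv2.imwrite('pics/c0.png',m)
# masks
hsv=cv2.cvtColor(t,cv2.COLOR_BGR2HSV)
g=((hsv[:,:,1]<75)&(hsv[:,:,2]<150)).astype(np.uint8)
for u,v in((369,225),(153,206)):
    m=np.zeros_like(g);m[v-28:v+28,u-28:u+28]=g[v-28:v+28,u-28:u+28]
    c=max(cv2.findContours(m,0,1)[0],key=cv2.contourArea);b=cv2.boxPoints(cv2.minAreaRect(c))
    print('grey',cv2.contourArea(c),b.round(1).tolist(),[onz('top',p,.02)[:2].round(3).tolist() for p in b])
w=((hsv[:,:,1]<60)&(hsv[:,:,2]>110)).astype(np.uint8);m=np.zeros_like(w);m[120:235,195:275]=w[120:235,195:275]
c=max(cv2.findContours(m,0,1)[0],key=cv2.contourArea);b=cv2.boxPoints(cv2.minAreaRect(cv2.convexHull(c)))
print('base',b.round(1).tolist(),[onz('top',p,.008)[:2].round(4).tolist() for p in b])
E
```

```text
grey 418.5 [[352.29998779296875, 236.1999969482422], [376.29998779296875, 204.89999389648438], [386.0, 212.3000030517578], [362.1000061035156, 243.6999969482422]] [[0.4, -0.265], [0.487, -0.336], [0.465, -0.362], [0.379, -0.291]]
grey 445.0 [[138.0, 222.0], [153.1999969482422, 183.89999389648438], [165.3000030517578, 188.6999969482422], [150.10000610351562, 226.8000030517578]] [[0.447, 0.333], [0.555, 0.292], [0.541, 0.258], [0.433, 0.298]]
base [[208.6999969482422, 131.10000610351562], [259.1000061035156, 129.8000030517578], [261.3999938964844, 222.89999389648438], [211.0, 224.10000610351562]] [[0.7118, 0.1361], [0.7134, -0.0109], [0.4413, -0.0135], [0.4396, 0.129]]
```

View pics/c0.png

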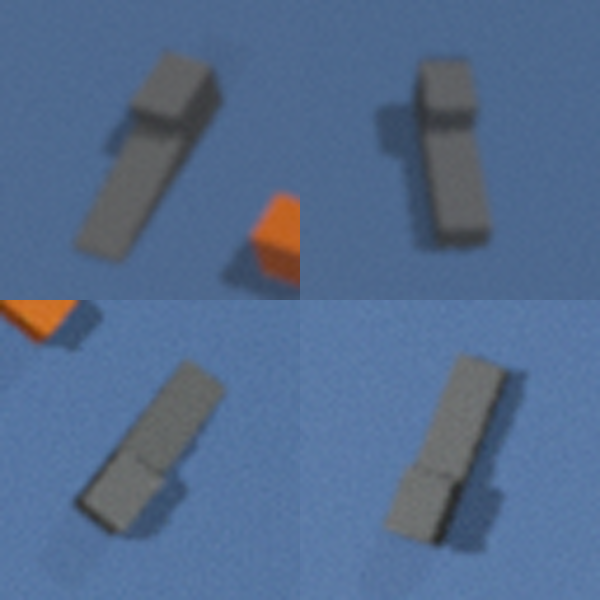

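The left one, A, has a thin tapered tip, so it's the wedge. B has an even nose and is the spacer. In crop pixels, A's block top centre is at top (122,191) and scene (173,86). Its tip is at top (206,74) and scene (100,254).

```bash
python3 - <<'E'
from h import *
k=300/64
f=lambda x,y,u,v:((x+.5)/k-.5+u-32,(y+.5)/k-.5+v-32)
bt=f(122,191,369,225);tt=f(206,74,369,225);bs=f(173,86,127,215);ts=f(100,254,127,215)
B=[onz('top',bt,.036),onz('scene',bs,.036)];T=[onz('top',tt,.003),onz('scene',ts,.0)]
print(np.round(B,4),np.round(T,4))
b=np.mean(B,0);t=np.mean(T,0);d=t-b;print('dist',np.hypot(*d[:2]),'yaw',np.degrees(np.arctan2(d[1],d[0])))
# base in scene view: white mask, hull quad
s=cv2.imread('pics/s0.png');h=cv2.cvtColor(s,cv2.COLOR_BGR2HSV)
w=((h[:,:,1]<60)&(h[:,:,2]>110)).astype(np.uint8);m=np.zeros_like(w);m[165:285,230:340]=w[165:285,230:340]
c=max(cv2.findContours(m,0,1)[0],key=cv2.contourArea);H=cv2.convexHull(c)
q=cv2.approxPolyDP(H,6,True)[:,0];print('base scene',[(p.tolist(),onz('scene',p,.008)[:2].round(4).tolist()) for p in q])
o=arm.get_obs();R=np.array(o['tool_rot']);p=o['position']
g=np.array([b[0],b[1],.15]);print('shift tool cm',(R.T@(g-p)*100).round(2), 'tool yaw of x',np.degrees(np.arctan2(R[1,0],R[0,0])))
E
```

```text
[[ 0.4063 -0.2902  0.036 ]
 [ 0.4079 -0.2896  0.036 ]] [[ 0.4788 -0.3514  0.003 ]
 [ 0.4771 -0.3498  0.    ]]
dist 0.09328357371788049 yaw -40.56773958617814
base scene [([288, 175], [0.4421, 0.1293]), ([331, 255], [0.7126, 0.1286]), ([278, 273], [0.7138, -0.0087]), ([239, 190], [0.4462, -0.0135])]
shift tool cm [ 24.19 -21.2   15.21] tool yaw of x 25.59527293394232
```

>>> drive_tool --deltas '[[[0,0,10],[4,-3.5,2],-1],[[0,0,20],[8,-7,4],-1],[[0,0,30],[12,-10.5,6],-1],[[0,0,40],[16,-14,8],-1],[[0,0,50],[20,-17.5,10],-1],[[0,0,60],[24.2,-21.2,12],-1],[[0,0,66.2],[24.2,-21.2,14],-1],[[0,0,66.2],[24.2,-21.2,15.2],-1],[[0,0,66.2],[24.2,-21.2,15.2],-1],[[0,0,66.2],[24.2,-21.2,15.2],-1]]'

```text
t: 1.35
position: [0.4073, -0.2915, 0.1511]
tool_rot: [[0.759, -0.651, 0.001], [-0.651, -0.759, -0.001], [0.001, 0.0, -1.0]]
ft_force: [-0.2, -0.6, -0.3]
gripper_width: 0.0918
gripper_force: 0.0
```

```bash
python3 - <<'E'
from h import *
a=save('scene','s1')
cv2.imwrite('pics/s1c.png',cv2.resize(a[150:280,60:220,::-1],(800,650))[:600])
E
```

```text
(no output)
```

View pics/s1c.png

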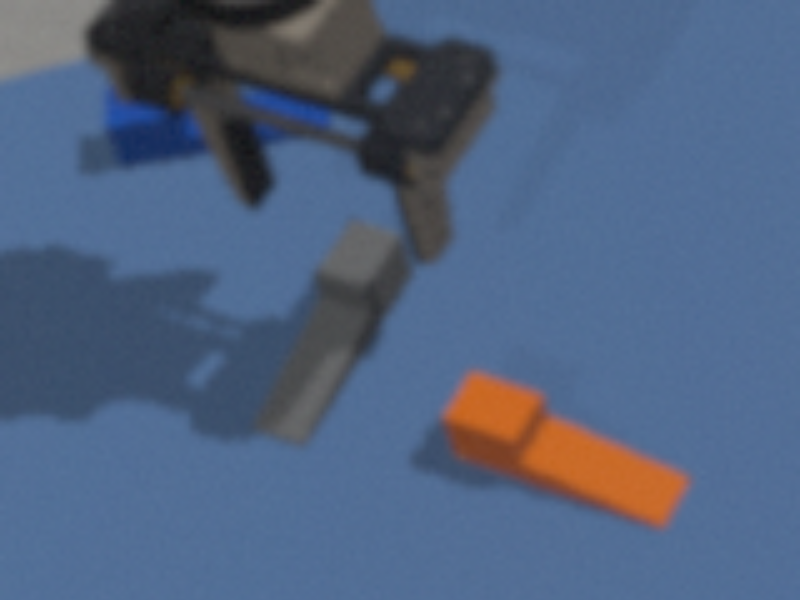

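The open fingers, with tips at crop (258,200) and (432,258), straddle the wedge's block at (362,250). The orange look-alike is clear of them. I'll descend and grip.

>>> drive_tool --deltas '[[[0,0,0],[0,0,3],-1],[[0,0,0],[0,0,5],-1],[[0,0,0],[0,0,5.7],-1],[[0,0,0],[0,0,5.7],-1],[[0,0,0],[0,0,5.7],0],[[0,0,0],[0,0,5.7],1],[[0,0,0],[0,0,5.7],1],[[0,0,0],[0,0,5.7],1],[[0,0,0],[0,0,5.7],1],[[0,0,0],[0,0,5.7],1]]'

```text
t: 2.65
position: [0.4075, -0.2905, 0.0937]
tool_rot: [[0.759, -0.651, -0.0], [-0.651, -0.759, -0.0], [0.0, 0.0, -1.0]]
ft_force: [-0.6, 0.1, 0.2]
gripper_width: 0.034
gripper_force: 0.0
```

>>> drive_tool --deltas '[[[0,0,0],[0,0,0],1],[[0,0,0],[0,0,0],1],[[0,0,0],[0,0,0],1],[[0,0,0],[0,0,0],1]]'

```text
t: 3.15
position: [0.4074, -0.2905, 0.0937]
tool_rot: [[0.759, -0.651, -0.0], [-0.651, -0.759, -0.0], [-0.0, 0.0, -1.0]]
ft_force: [-0.6, -0.7, -0.0]
gripper_width: 0.0298
gripper_force: 30.0
```

>>> drive_tool --deltas '[[[0,0,0],[0,0,-3],1],[[0,0,0],[0,0,-6],1],[[0,0,0],[0,0,-10],1],[[0,0,-7],[-3,-5,-10],1],[[0,0,-14],[-6,-10,-10],1],[[0,0,-21],[-9,-15,-10],1],[[0,0,-28],[-12,-20,-10],1],[[0,0,-35],[-15,-25,-10],1],[[0,0,-40.6],[-18.3,-30.5,-10],1],[[0,0,-40.6],[-18.3,-30.5,-10],1]]'

```text
t: 4.4
position: [0.4672, 0.0653, 0.1937]
tool_rot: [[1.0, 0.009, 0.001], [0.009, -1.0, 0.002], [0.001, -0.002, -1.0]]
ft_force: [-0.5, -1.2, -0.9]
gripper_width: 0.0297
gripper_force: 30.0
```

>>> drive_tool --deltas '[[[0,0,0],[0,0,0],1],[[0,0,0],[0,0,2],1],[[0,0,0],[0,0,4],1],[[0,0,0],[0,0,6],1],[[0,0,0],[0,0,6],1],[[0,0,0],[0,0,6],1]]'

```text
t: 5.15
position: [0.4673, 0.0592, 0.1342]
tool_rot: [[1.0, -0.002, 0.0], [-0.002, -1.0, -0.0], [0.0, 0.0, -1.0]]
ft_force: [0.6, -0.3, -1.6]
gripper_width: 0.0296
gripper_force: 30.0
```

```bash
python3 - <<'E'
from h import *
a=save('scene','s2');b=save('top','t2')
A=cv2.resize(a[150:290,220:350,::-1],(400,431));B=cv2.resize(b[120:240,190:290,::-1],(400,480))
A=cv2.copyMakeBorder(A,0,49,0,0,0);cv2.imwrite('pics/c2.png',np.hstack([A,B]))
o=arm.get_obs();print(o['position'],o['ft_force'],o['gripper_force'],o['tool_rot'])
E
```

```text
[0.46754622 0.05972448 0.13448215] [ 0.44271541  0.17094518 -1.89507285] 29.998494386672974 [[ 9.99998312e-01 -1.12991453e-03  1.44918774e-03]
 [-1.12990069e-03 -9.99999362e-01 -1.03719143e-05]
 [ 1.44919853e-03  8.73445854e-06 -9.99998950e-01]]
```

View pics/c2.png

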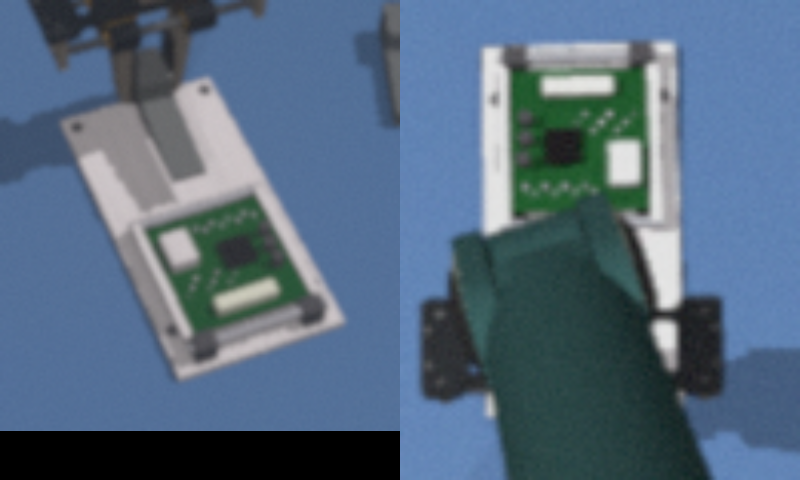

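In the left panel the wedge hangs straight above the bare part of the base, nose towards the carrier. Its tip edge is at crop (190,176), which is scene (281.8,207.2). I'll measure the tip against the bar.

```bash
python3 - <<'E'
from h import *
f=lambda x,y:((x+.5)*130/400-.5+220,(y+.5)*140/431-.5+150)
print('tip L,R',onz('scene',f(178,181),.0405),onz('scene',f(204,175),.0405))
for n,p in dict(fl=(211,76),fr=(62,122),bl=(346,322),br=(179,380)).items(): print(n,onz('scene',f(*p),.008))
print('bar ends top', onz('scene',f(128,236),.022),onz('scene',f(254,186),.022))
E
```

```text
tip L,R [0.56088505 0.04972425 0.0405    ] [0.56249583 0.07181912 0.0405    ]
fl [0.44009683 0.1308099  0.008     ]
fr [ 0.44459374 -0.01073117  0.008     ]
bl [0.71161642 0.13200376 0.008     ]
br [ 0.71392616 -0.00919063  0.008     ]
bar ends top [ 0.58560811 -0.00256236  0.022     ] [0.57452681 0.11241444 0.022     ]
```

>>> drive_tool --deltas '[[[0,0,0],[0,0,1.5],1],[[0,0,0],[0,0,2.5],1],[[0,0,0],[0,0,3],1],[[0,0,0],[0,0,3.1],1],[[0,0,0],[0,0,3.1],1],[[0,0,0],[0,0,3.1],1]]'

```text
t: 6.0
position: [0.4672, 0.0602, 0.1029]
tool_rot: [[1.0, -0.0, 0.001], [-0.0, -1.0, 0.0], [0.001, -0.0, -1.0]]
ft_force: [-0.5, 0.3, 0.2]
gripper_width: 0.0298
gripper_force: 30.0
```

>>> drive_tool --deltas '[[[0,0,0],[0,0,0.1],1],[[0,0,0],[0,0,0.15],1],[[0,0,0],[0,0,0.15],1],[[0,0,0],[0,0,0.15],1]]'

```text
t: 6.5
position: [0.4672, 0.0602, 0.1016]
tool_rot: [[1.0, -0.0, 0.0], [-0.0, -1.0, -0.0], [0.0, 0.0, -1.0]]
ft_force: [-1.7, 0.7, 5.5]
gripper_width: 0.0299
gripper_force: 30.0
```

>>> drive_tool --deltas '[[[0,0,0],[0,0,0.03],1],[[0,0,0],[0,0,0.03],1],[[0,0,0],[0.4,0,0.03],1],[[0,0,0],[0.8,0,0.03],1],[[0,0,0],[1.2,0,0.03],1],[[0,0,0],[1.6,0,0.03],1],[[0,0,0],[2,0,0.03],1],[[0,0,0],[2.4,0,0.03],1],[[0,0,0],[2.4,0,0.03],1],[[0,0,0],[2.4,0,0.03],1]]'

```text
t: 7.75
position: [0.4913, 0.0604, 0.1016]
tool_rot: [[1.0, 0.0, 0.001], [0.0, -1.0, 0.0], [0.001, -0.0, -1.0]]
ft_force: [-1.5, 0.1, 8.0]
gripper_width: 0.0298
gripper_force: 30.0
```

>>> drive_tool --deltas '[[[0,0,0],[0.2,0,0],1],[[0,0,0],[0.4,0,0],1],[[0,0,0],[0.4,0,0],1],[[0,0,0],[0.4,0,0],1]]'

```text
t: 8.25
position: [0.4949, 0.0604, 0.1016]
tool_rot: [[1.0, 0.0, -0.0], [0.0, -1.0, -0.0], [-0.0, 0.0, -1.0]]
ft_force: [-2.7, -0.2, 9.5]
gripper_width: 0.0297
gripper_force: 30.0
```

>>> drive_tool --deltas '[[[0,0,0],[0.2,0,0],1],[[0,0,0],[0.4,0,0],1],[[0,0,0],[0.4,0,0],1],[[0,0,0],[0.4,0,0],1]]'

```text
t: 8.75
position: [0.4974, 0.0604, 0.1016]
tool_rot: [[1.0, 0.0, -0.003], [0.0, -1.0, -0.001], [-0.003, 0.001, -1.0]]
ft_force: [-8.3, 0.6, 15.0]
gripper_width: 0.03
gripper_force: 30.0
```

>>> drive_tool --deltas '[[[0,0,0],[0.2,0,-0.05],1],[[0,0,0],[0.4,0,-0.05],1],[[0,0,0],[0.6,0,-0.05],1],[[0,0,0],[0.6,0,-0.05],1],[[0,0,0],[0.6,0,-0.05],1]]'

```text
t: 9.38
position: [0.5031, 0.0603, 0.1016]
tool_rot: [[1.0, 0.0, -0.004], [0.0, -1.0, -0.001], [-0.004, 0.001, -1.0]]
ft_force: [-7.1, -0.2, 10.4]
gripper_width: 0.0295
gripper_force: 30.0
```

>>> drive_tool --deltas '[[[0,0,0],[0.2,0,0],1],[[0,0,0],[0.4,0,0],1],[[0,0,0],[0.4,0,0],1],[[0,0,0],[0.4,0,0],1]]'

```text
t: 9.88
position: [0.5071, 0.0603, 0.1016]
tool_rot: [[1.0, 0.0, -0.004], [0.0, -1.0, -0.001], [-0.004, 0.001, -1.0]]
ft_force: [-7.3, 0.3, 9.9]
gripper_width: 0.0294
gripper_force: 30.0
```

```bash
python3 - <<'E'
from h import *
a=save('scene','s3')
A=cv2.resize(a[170:290,220:350,::-1],(650,600),interpolation=cv2.INTER_CUBIC);cv2.imwrite('pics/c3.png',A)
# green board front-edge motion vs first picture
s0=cv2.imread('pics/s0.png');s3=cv2.imread('pics/s3.png')
for s in(s0,s3):
    h=cv2.cvtColor(s,cv2.COLOR_BGR2HSV);m=((h[:,:,0]>45)&(h[:,:,0]<85)&(h[:,:,1]>100)).astype(np.uint8)
    m[:170]=0;m[290:]=0;M=cv2.moments(m);print(M['m10']/M['m00'],M['m01']/M['m00'],M['m00'])
E
```

```text
294.36479591836735 237.89030612244898 392.0
294.35714285714283 236.32983193277312 476.0
```

View pics/c3.png

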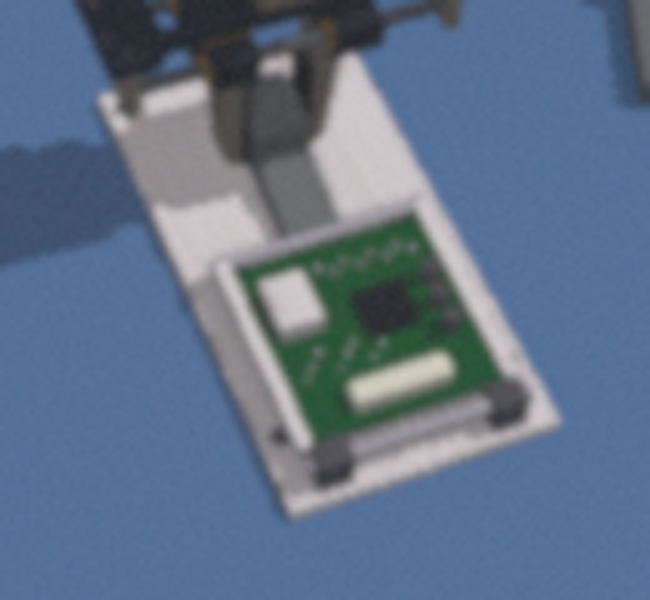

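The nose is centred under the bar, with the bar crossing it at crop (300,235), and the fingers are clear of the carrier. Contact began near TCP x = 0.496, so the lift is about 2.2 mm. I'll go 4 mm further.

>>> drive_tool --deltas '[[[0,0,0],[0.2,0,0],1],[[0,0,0],[0.4,0,0],1],[[0,0,0],[0.4,0,0],1],[[0,0,0],[0.4,0,0],1],[[0,0,0],[0.4,0,0],1]]'

```text
t: 10.55
position: [0.5112, 0.0603, 0.1016]
tool_rot: [[1.0, 0.0, -0.004], [0.0, -1.0, -0.001], [-0.004, 0.001, -1.0]]
ft_force: [-7.4, 0.3, 10.1]
gripper_width: 0.03
gripper_force: 30.0
```

```bash
python3 - <<'E'
from h import *
a=save('scene','s4')
g0=cv2.cvtColor(cv2.imread('pics/s0.png'),6).astype(np.float32);g4=cv2.cvtColor(cv2.imread('pics/s4.png'),6).astype(np.float32)
# predicted vs measured image shift of board front / back part for lift
def sh(u,v,w,h):
    A=g0[v-h:v+h,u-w:u+w];B=g4[v-h:v+h,u-w:u+w];return cv2.phaseCorrelate(A,B,cv2.createHanningWindow(A.shape[::-1],cv2.CV_32F))
for p in((278,232),(298,230),(296,232),(302,247)):
    X=onz('scene',p,.028);f=(0.6996-X[0])/.122
    print(p,sh(*p,12,10),'pred per 3mm',proj('scene',X+[0,0,.003*f])[0]-np.array(p))
print(onz('scene',(280,219),.025))
A=cv2.resize(a[185:235,250:310,::-1],(720,600),interpolation=cv2.INTER_CUBIC);cv2.imwrite('pics/c4.png',A)
E
```

```text
(278, 232) ((0.5041431330534696, -0.00696024557092656), 1.0264141450325648) pred per 3mm [ 0.02983315 -0.45841162]
(298, 230) ((-0.07638561461108218, 0.016086503339936442), 1.0174929877122243) pred per 3mm [ 0.0489785  -0.39443615]
(296, 232) ((-0.10108442172753307, -0.17528322109519578), 0.955038549254338) pred per 3mm [ 0.04428645 -0.37211386]
(302, 247) ((0.07076376577028043, 0.08432912922417835), 0.9922711956004302) pred per 3mm [ 0.01674285 -0.11615243]
[0.58286667 0.04821178 0.025     ]
```

View pics/c4.png

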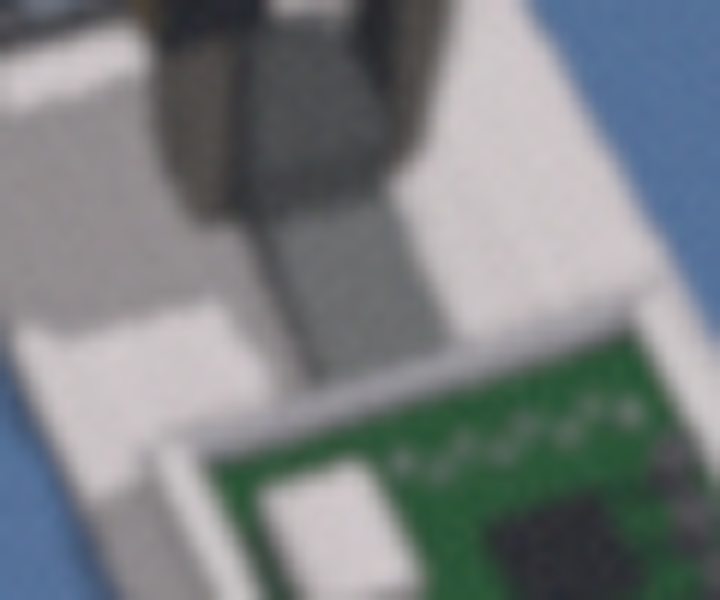

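```bash
python3 - <<'E'
from h import *
f=lambda x,y:((x+.5)/12-.5+250,(y+.5)/12-.5+185)
J=onz('scene',f(325,202),.026);print('junction',J,'tip x',J[0]+.075)
# nose surface where bar's visible front hides it; bar axis height 18+3, silhouettes
print('bar top line at mid z=.025',onz('scene',f(385,385),.025),onz('scene',f(385,365),.022))
o=arm.get_obs();print(o['t'],o['position'],o['ft_force'],np.abs(o['qd']).max())
E
```

```text
junction [0.52904404 0.06053985 0.026     ] tip x 0.6040440386238463
bar top line at mid z=.025 [0.57749322 0.05475199 0.025     ] [0.57072008 0.05763491 0.022     ]
10.6 [0.51116348 0.06031105 0.1016174 ] [-7.62781386  0.12555045 11.28240543] 0.002519124363416165
```

>>> drive_tool --deltas '[[[0,0,0],[0.15,0,0],1],[[0,0,0],[0.15,0,0],1],[[0,0,0],[0.15,0,0],1],[[0,0,0],[0.15,0,0],1],[[0,0,0],[0.15,0,0],1],[[0,0,0],[0.15,0,0],1]]'

```text
t: 11.35
position: [0.5126, 0.0603, 0.1016]
tool_rot: [[1.0, 0.0, -0.004], [0.0, -1.0, -0.001], [-0.004, 0.001, -1.0]]
ft_force: [-7.4, -1.1, 10.7]
gripper_width: 0.0295
gripper_force: 30.0
```

```bash
python3 -c "
from h import *
o=arm.get_obs();print(o['t'],o['position'],o['ft_force'],o['gripper_force'],abs(o['qd']).max());print(arm.sign_off())"
```

```text
11.35 [0.51255826 0.06032041 0.10162311] [-7.39509356 -1.07474742 10.72556991] 30.00150293111801 0.0018766570652328268
the job is handed in; nothing more can be done
None
```

I've handed the job in with the wedge still gripped (30 N), flat on the base and straight in under the middle of the front bar; I estimate the feet are about 3 mm up (2.6–3.3 mm), from contact force and tip position because the camera was too coarse to show the lift, and no verdict came back.

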